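Change over the multi-position stirrer and set its speed

ROBOT

A 6-joint arm with a two-finger parallel gripper is mounted at the origin on the work surface. World frame = base frame: x ahead of the robot, y to its left, z up, the work surface at z = 0. Lengths are in m, angles in degrees, forces in N, time in s.
With the tool pointing down it reaches from about 0.375 to 0.9 m from the base axis. Payload 3.1 kg.
Tool frame: the origin (TCP) lies at the very end of the fingers, on their centre line; the grasp point (between the pads) lies 19 mm behind it (arm.pinch_z is the distance from the TCP to the grasp point, in m); z points along the fingers, y is the line along which they close (so a half turn about z gives the same grasp; the last joint's range is limited). The gripper opens to 87 mm and grips with 3 to 60 N. Pads are 19 mm wide; open, the fingers measure 117 mm over their backs; the gripper's body (75 mm by 190 mm) begins 51 mm behind the grasp point.
Start: joints at [52.913, 30.224, 82.088, -0, 67.689, -10.227], TCP at [0.282, 0.558, 0.223] pointing down, gripper open.
Joint ranges: [-176.69, 176.69], [-43.24, 126.21], [12.49, 139.97], [-82, 262], [0, 151.66], [-163.58, 163.58]. Speed limits (degrees/s): [159.86, 159.86, 180, 180, 180, 180].

INTERFACE

Orientations are given as [roll, pitch, yaw] about the fixed x, y, z axes, in that order (R = Rz(yaw) Ry(pitch) Rx(roll)).
In Python, from bench import arm gives the robot as it stands. The module is installed in compiled form; this text tells all that it offers.
- The arm moves only by the shell command python3 -m creep 'ROWS' [FORCE]. ROWS is text: rows parted by semicolons, each of 5 numbers parted by spaces: the gripper's target within -1 to 1 (fully open at 1, half-way at 0, shut at -1), then the shift along the tool's x, y, z scaled (see below), then the turn about the tool's z scaled (see below). In form: jaw x y z twist; .... A call has 1 to 10 rows; each row shifts and turns the commanded pose from where the row before left it, along the tool's axes as they then stand; what a row does not reach is not made up. The controller multiplies each number of a shift by 25 cm and each number of a turn by 180 degrees. A row lasts 1/10 s, in which the tool goes at most 50 mm and 8.59 degrees, less where a joint would pass 70% of its speed; a pose out of reach is approached as far as the arm can. A call with a number of a shift or a turn outside -1 to 1 is refused whole. A call with a gripper value outside its range is refused whole. The fingers move at their own pace and stop on an object; FORCE is the grip in N (left out, the last holds). Time passes only in rows, so rows that do not move let the fingers close. It gives the time, the measured TCP pose, the force, the opening and the grip force at its end, in the units of the state.
- arm.read_state(): the state, without advancing time (a new reading comes with each control period).
- arm.read_camera(name): name is "side" or "top"; returns a dict with "image" (480x640x3 uint8, blue, green, red), "range_z" (480x640 float32, m along the optical axis (not along the pixel's ray), 0 where there is no reading), "fov_y" (degrees; the focal length in pixels is half the picture's height over the tangent of half this angle, whatever the lens; pixels are square), "cx", "cy" (the principal point, pixels), "T" (4x4, takes a point from camera to world coordinates). Camera axes: x right, y down, z forward; pixel columns grow to the right and rows downward; lengths in m; the calibration is good to about 2 mm. A picture is of the moment at which its call begins.
- arm.finish_job(): hands the job in; it is judged then, once.
Trained networks look in a picture, given as the dict that the camera call returned (one of the last four; its "shot" number tells which), for a name from the list of things; names that differ only in an ending like _2 or _b are one class to them, and where a whole thing is asked for, a point or a joint stands for the part that bears it (a point fixed in the world has none). Each returns a list of dicts, best first, with "score" (0 to 1); they miss things now and then, are a little off and sometimes report something else, mostly with a low value. They report only what shows in the picture. A call takes as long as a camera call. They do not tell look-alikes from the thing itself.
- arm.find_in(picture, thing): "uv" ([column, row] in pixels, amid what is visible of it).
- arm.trace(picture, thing): "pixels" (480x640 bool, what is visible of it) and "uv" ([column, row] in pixels, amid what is visible of it).
- arm.pinpoint(picture, thing): "uv" ([column, row] in pixels: a listed point, or the origin of a listed thing).
The state is a dict: "t": time; "joint_pos": joint angles; "qd": joint speeds; "joint_torque": joint torques, N m; "eef_pos": TCP position; "ee_rot": TCP orientation; "force": force on the tool from outside, world axes, zero at the start; "wrist_torque": the same for the moment, N m; "grip_width": finger opening in m; "gripper_force": force on a finger pad.
Only numpy, scipy, OpenCV 4.12 (cv2) and the standard library are available. Lean on these libraries where they do the work, as an engineer would, in place of code of your own. Each camera call takes 0.05 s, during which the arm holds its last target. There are 200 camera calls.

TASK

Get the stirrer ready for the next run: take the round jar left on the carrier plate off and stand it upright in the steel tray, and push the aluminium plate fully home, so that it touches both dowels and the end stop and sits square. Then stand every square jar upright and flat in a pocket of the plate, one to a pocket, and last of all turn the speed dial to 4 on its scale of 0 to 10. The plate must still be fully home when you finish; leave everything else on the bench alone.

Things in the scene. Friction and masses are not known exactly. Their poses are not given: they have to be found in the camera images.
- stirrer: Low white multi-position stirrer, fixed to the bench, 270 (its x) x 370 (its y) mm, flat top 55 mm above the bench. Origin at the centre of its underside, on the bench; x points away from the robot (turned up to 0.2 rad either way), y to the left, z up. The right-hand 90 mm of its top is a grey panel with a display and the speed dial.
- dowel_l (a point): Left one of two steel dowels standing on the far side of the stirrer's top, 12 mm diameter, 16 mm tall. This point: its axis at the level of the stirrer's top; in the stirrer's frame x = 115, y = 85 mm.
- dowel_r (a point): Right one of the two dowels, same size; in the stirrer's frame x = 115, y = -35 mm.
- end_stop (a point): Dark steel end stop on the stirrer's top, between plate and panel, fixed: round post of 16 mm diameter, 16 mm tall. This point: where its side meets the plate (its left side), at the level of the stirrer's top; in the stirrer's frame x = 29, y = -60 mm.
- home (a point): Point on the stirrer's top, 55 mm above the bench, axes as the stirrer's, at its x = 29, y = 25 mm: the plate's origin is here, with the plate square to the stirrer, when the plate's far edge touches both dowels and its right edge touches the end stop.
- plate: Loose aluminium plate, 0.3 to 0.6 kg, 160 (x) x 170 (y) x 11 mm, on the stirrer's top, short of home (towards the robot and to the left) and askew up to 0.15 rad. Origin: centre of its underside, z up; axes nearly as the stirrer's. Four dark-floored square pockets 54 x 54 mm, 5 mm deep (floor 6 mm above the underside), centred at x = +-38, y = +-42 mm.
- dial (a joint): Speed dial on the stirrer's panel, in rad: 0 at scale 0 to 4.71 at scale 10, growing clockwise seen from above, 0.471 rad per mark; 4 on the scale is 1.885 rad. Starts between 2.6 and 4.5. Stays where it is left and turns easily (0.03 N m). Black bar grip 38 mm long, 14 mm thick, 32 mm tall, its top 44 mm above the stirrer's top, a white line on top at the pointing end.
- dial_grip (a point): On the dial's axis at the height to grip its bar: 37 mm above the stirrer's top (92 mm above the bench), at x = -40, y = -133 mm in the stirrer's frame. It turns with the dial: its x axis runs along the bar, away from the pointing end.
- dial_zero (a point): Mark 0 of the dial's scale. The scale is a white disc of 42 mm radius with eleven black marks 27 degrees apart, no figures; 0, 5 and 10 are longer. Mark 0 lies towards the robot and to the left (135 degrees from the stirrer's x towards its y); the marks run clockwise; the gap from 10 to 0 faces the robot. The pointing end is at 135 degrees minus the joint's value.
- round_jar: Round amber jar with white lid, 0.10 to 0.20 kg, 48 mm diameter over its lower 36 mm, lid 38 mm diameter, 50 mm tall in all; left over from the last run, it starts in the plate's pocket nearest the robot on the left. Origin at the centre of its underside, z up.
- tray: Small open steel tray on the bench, right of the stirrer on the robot's side, 90 x 90 mm outside, walls 10 mm tall and 3 mm thick, floor 3 mm thick, 0.35 kg. Origin at the centre of its underside, z up.
- stopper: Bystander: black rubber stopper, 36 mm diameter, 30 mm tall, among the jars. Origin under its centre.
- dish: Bystander: glass dish, 60 mm diameter, 13 mm tall, among the jars. Origin under its centre.
- beaker: Bystander: glass beaker 72 mm diameter, 90 mm tall, right of the stirrer, far side. Origin under its centre.
- spatula: Bystander: slim steel lab spatula 170 mm long, lying beyond the stirrer.
- tub: Bystander: white tub 68 mm diameter, 70 mm tall, far left of the jars.
- jar1: Square amber jar with a round white lid, closed, 0.10 to 0.20 kg; body 46 x 46 x 40 mm, lid 38 mm diameter and 10 mm tall on top (50 mm in all). Origin at the centre of its underside, z up. Starts upright on the bench to the left of the stirrer. May be absent: two to four of the four jars are there.
- jar2: Square amber jar with a round white lid, closed, 0.10 to 0.20 kg; body 46 x 46 x 40 mm, lid 38 mm diameter and 10 mm tall on top (50 mm in all). Origin at the centre of its underside, z up. Starts upright on the bench to the left of the stirrer. May be absent: two to four of the four jars are there.
- jar3: Square amber jar with a round white lid, closed, 0.10 to 0.20 kg; body 46 x 46 x 40 mm, lid 38 mm diameter and 10 mm tall on top (50 mm in all). Origin at the centre of its underside, z up. Starts upright on the bench to the left of the stirrer. May be absent: two to four of the four jars are there.
- jar4: Square amber jar with a round white lid, closed, 0.10 to 0.20 kg; body 46 x 46 x 40 mm, lid 38 mm diameter and 10 mm tall on top (50 mm in all). Origin at the centre of its underside, z up. Starts upright on the bench to the left of the stirrer. May be absent: two to four of the four jars are there.
Things that resemble listed ones, but are neither listed nor needed, are in the scene too. Leave any turquoise look-alike of the jar2 alone.

How it is judged:
By the outcome, as a careful person would: the job done as asked, in the order asked, and still so for the second after the job is handed in, with the robot touching nothing.
Of jar1, jar2, jar3, jar4 only 2 to 4 are there at a start; the rules pass over those that are not, and their reading is None.
At some moment in a run one of jar1, jar2, jar3, jar4, plate may be knocked a few centimetres aside while the robot is not near it.
Once in a run the grip may slacken for a moment while it holds something.
It also fails if it takes over 210 s, if anything falls off the work surface, if the arm or the gripper's body presses on something with over 40 N, if the wrist force passes 120 N, or if a joint passes its speed limit or range.

## Working session

There is one attempt and no reset: what is moved stays moved. The work goes in short steps, Python scripts to look and compute and a shell command to move; the robot and the scene stay as the last step left them, time stands still between calls to the robot, and variables do not carry over. Pictures are saved under pics/ and viewed, at most 14 in all, crops included, and the job is handed in when it is done.

```bash
mkdir -p pics; cat > h.py <<'E'
import numpy as np, cv2
from bench import arm
def K(p):
    f=240/np.tan(np.radians(p["fov_y"])/2); return f,p["cx"],p["cy"]
def ray(p,uv):
    f,cx,cy=K(p); d=np.array([(uv[0]-cx)/f,(uv[1]-cy)/f,1.]); T=np.array(p["T"]); return T[:3,3],T[:3,:3]@d
def atz(p,uv,z):
    o,d=ray(p,uv); return o+d*(z-o[2])/d[2]
def cloud(p):
    f,cx,cy=K(p); v,u=np.mgrid[:480,:640]; z=p["range_z"]; T=np.array(p["T"])
    P=np.stack([(u-cx)/f*z,(v-cy)/f*z,z],-1)@T[:3,:3].T+T[:3,3]; P[z<=0]=np.nan; return P
def proj(p,X):
    f,cx,cy=K(p); T=np.array(p["T"]); q=T[:3,:3].T@(np.array(X)-T[:3,3]); return [q[0]/q[2]*f+cx,q[1]/q[2]*f+cy]
def tri(a,ua,b,ub):
    A=[];B=[]
    for p,u in((a,ua),(b,ub)):
        o,d=ray(p,u); d=d/np.linalg.norm(d); M=np.eye(3)-np.outer(d,d); A.append(M);B.append(M@o)
    return np.linalg.lstsq(np.vstack(A),np.hstack(B),rcond=None)[0]
def save(p,n): cv2.imwrite("pics/"+n+".png",p["image"])
E
python3 - <<'E'
from h import *
np.set_printoptions(precision=4,suppress=True)
s=arm.read_state(); print({k:s[k] for k in("t","eef_pos","ee_rot","grip_width","force")})
for n in("top","side"):
    p=arm.read_camera(n); save(p,n+"0"); print(n,p["fov_y"],p["cx"],p["cy"]); print(np.array(p["T"]))
    for t in("jar1","round_jar","tray","stopper","home","dowel_l","dowel_r","end_stop","plate","dial_grip","dial_zero","stirrer"):
        print(t,[(np.round(r["uv"],1).tolist(),round(r["score"],2)) for r in arm.pinpoint(p,t)][:7])
E
```

```text
{'t': 0.0, 'eef_pos': array([0.2819, 0.557 , 0.2216]), 'ee_rot': array([-179.8776,   -0.0236,  153.1395]), 'grip_width': 0.087166266947871, 'force': array([-0.1163, -0.1711, -1.2626])}
top 45.90572797424207 318.3939045836777 247.05872186534165
[[ 0.0232 -0.9899  0.1399  0.4321]
 [-0.9997 -0.0216  0.0135  0.0256]
 [-0.0103 -0.1402 -0.9901  1.4559]
 [ 0.      0.      0.      1.    ]]
jar1 [([209.1, 207.1], 0.72), ([215.2, 246.6], 0.6), ([252.2, 331.8], 0.56)]
round_jar [([347.2, 281.5], 0.61)]
tray [([512.3, 322.0], 0.68)]
stopper [([221.2, 286.8], 0.62), ([355.1, 267.3], 0.2)]
home [([405.7, 238.7], 0.65), ([513.3, 324.9], 0.51)]
dowel_l [([342.4, 220.7], 0.86), ([219.8, 285.4], 0.68), ([385.6, 211.6], 0.57)]
dowel_r [([342.4, 220.7], 0.86), ([219.8, 285.4], 0.68), ([385.6, 211.6], 0.57)]
end_stop [([405.2, 236.7], 0.68), ([512.5, 319.9], 0.24)]
plate [([353.9, 267.3], 0.96)]
dial_grip [([440.7, 263.2], 0.76), ([382.6, 210.5], 0.73)]
dial_zero [([428.4, 275.5], 0.81)]
stirrer [([383.0, 259.2], 0.65)]
side 42.810580584796746 300.7321288762289 245.14324086461966
[[-0.9506 -0.199   0.2381  0.2367]
 [-0.3096  0.5548 -0.7723  1.292 ]
 [ 0.0216 -0.8079 -0.589   1.0635]
 [ 0.      0.      0.      1.    ]]
jar1 [([260.8, 339.5], 0.74), ([360.7, 333.4], 0.56), ([336.6, 188.2], 0.27)]
round_jar [([336.7, 256.5], 0.57)]
tray [([395.1, 197.5], 0.73), ([234.8, 260.5], 0.33)]
stopper [([303.3, 347.9], 0.55)]
home [([310.3, 237.6], 0.72)]
dowel_l [([284.5, 221.5], 0.77), ([277.7, 243.0], 0.74)]
dowel_r [([284.5, 221.5], 0.77), ([277.7, 243.0], 0.74)]
end_stop [([314.4, 219.3], 0.75)]
plate [([323.9, 248.6], 0.68)]
dial_grip [([342.6, 199.8], 0.44), ([233.2, 256.4], 0.22)]
dial_zero [([347.4, 216.6], 0.82)]
stirrer []
```

View pics/top0.png

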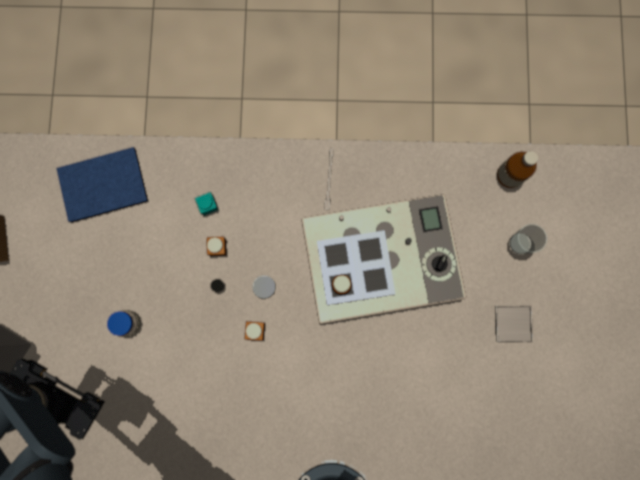

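View pics/side0.png

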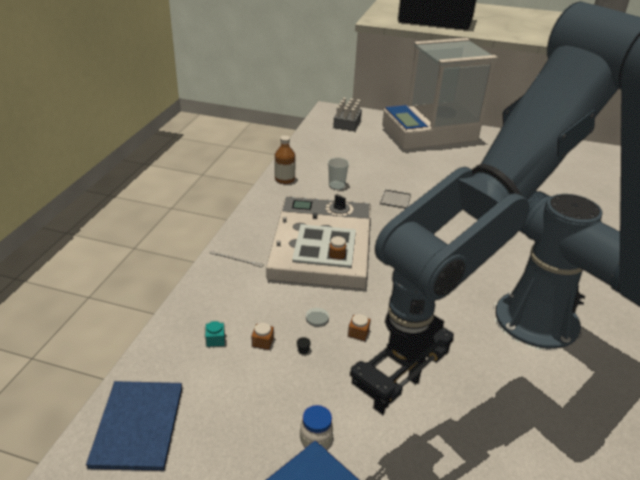

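The top view shows the plate (354,267), short of home, with the round jar in its pocket at (342,284). Two amber square jars stand at (216,246) and (254,331), and the turquoise look-alike is at (206,204). The tray is at (513,324) and the dial at (440,263). The side view confirms exactly two amber square jars, at (262,336) and (360,327); the turquoise one at (215,334) stays untouched.

```bash
cat > m.py <<'E'
from h import *
from scipy.optimize import least_squares
np.set_printoptions(precision=4,suppress=True)
def best(p,t,near=None,r=25):
    o=[x for x in arm.trace(p,t) if near is None or np.hypot(*(np.array(x["uv"])-near))<r]
    return o[0]["pixels"] if o else None
def rect(p,mask,z):
    c=max(cv2.findContours(mask.astype(np.uint8),0,cv2.CHAIN_APPROX_NONE)[0],key=len)[:,0]
    W=np.array([atz(p,u,z)[:2] for u in c]); (x,y),(w,h),a=cv2.minAreaRect((W*1000).astype(np.float32))
    a=(a+45)%90-45; return np.round([x,y,w,h,a],1)
def lid(p,mask,z0,z1):
    P=cloud(p); m=mask&(P[...,2]>z0)&(P[...,2]<z1); Q=P[m]; (x,y),r=cv2.minEnclosingCircle((Q[:,:2]*1000).astype(np.float32))
    return np.round(np.r_[np.median(Q,0)*1000,Q[:,:2].mean(0)*1000,x,y,r,len(Q)],1)
E
python3 - <<'E'
from m import *
pt=arm.read_camera("top"); ps=arm.read_camera("side")
D=[(115,85,55),(115,-35,55),(29,-60,55),(-40,-133,92),(-40+42*np.cos(np.radians(135)),-133+42*np.sin(np.radians(135)),58)]
top=[(342.4,220.7),(385.6,211.6),(405.2,236.7),(440.7,263.2),(428.4,275.5)]
side=[(277.7,243),(284.5,221.5),(314.4,219.3),(342.6,199.8),(347.4,216.6)]
def W(v,d):
    c,s=np.cos(v[2]),np.sin(v[2]); return np.array([v[0]+(c*d[0]-s*d[1])/1e3,v[1]+(s*d[0]+c*d[1])/1e3,d[2]/1e3])
for sets in ([(pt,top)],[(ps,side)],[(pt,top),(ps,side)]):
    f=lambda v:np.concatenate([np.array(proj(p,W(v,d)))-u for p,us in sets for d,u in zip(D,us)])
    r=least_squares(f,[.43,-.1,0.1],loss="soft_l1"); print("stirrer",r.x,np.degrees(r.x[2])); print(r.fun.reshape(-1,2).round(1).tolist())
for n,p in(("top",pt),("side",ps)):
    m=best(p,"stirrer"); 
    if m is not None: print(n,"stirrer rect",rect(p,m,.055))
    m=best(p,"plate"); print(n,"plate",rect(p,m,.066),m.sum()); P=cloud(p); print(" z",np.nanmedian(P[m],0))
    for us in ([[216,246],[254,331]] if n=="top" else [[262,336],[360,328]]):
        m=best(p,"jar1",us)
        if m is not None: print(n,"jar",us,lid(p,m,.043,.06),rect(p,m,.04))
    m=best(p,"round_jar"); print(n,"round",lid(p,m,.104,.12)) if m is not None else 0
    m=best(p,"tray"); print(n,"tray",rect(p,m,.010))
for p,n,(u,v),r in((pt,"a",(440,263),32),(pt,"b",(355,267),64)):
    cv2.imwrite(f"pics/c{n}.png",cv2.resize(p["image"][v-r:v+r,u-r:u+r],(560,560),interpolation=cv2.INTER_CUBIC))
a,b=[cv2.imread(f"pics/c{n}.png") for n in "ab"]; cv2.imwrite("pics/ab.png",cv2.resize(np.hstack([a,b]),(800,400)))
E
```

```text
stirrer [ 0.6057 -0.115   0.2175] 12.46155174162487
[[-2.7, -0.6], [0.8, -0.7], [-1.8, 5.5], [0.5, -1.4], [0.9, 1.9]]
stirrer [ 0.6077 -0.1092  0.1295] 7.420109909055088
[[-1.8, 1.4], [0.2, -0.4], [0.4, 0.7], [-0.7, -0.5], [2.3, -1.4]]
stirrer [ 0.607  -0.1145  0.1881] 10.777785871219788
[[-1.8, -2.3], [2.0, -1.0], [-1.5, 5.6], [0.2, -0.3], [0.2, 2.7], [0.4, 2.0], [-0.0, -0.1], [-0.1, -0.0], [-2.5, -2.0], [1.1, -3.2]]
top stirrer rect [ 606.5 -115.2  270.6  372.9   10.6]Traceback (most recent call last):
  File "<stdin>", line 14, in <module>
  File "m.py", line 8, in rect
    c=max(cv2.findContours(mask.astype(np.uint8),0,cv2.CHAIN_APPROX_NONE)[0],key=len)[:,0]
                           ^^^^^^^^^^^
AttributeError: 'NoneType' object has no attribute 'astype'
```

```bash
cat > look.py <<'E'
from m import *
import sys
def look(views=("top","side"),us=dict(top=[[216,246],[254,331]],side=[[262,336],[360,328]])):
    out={}
    for n in views:
        p=arm.read_camera(n); out[n]=p
        for t,z in(("stirrer",.055),("plate",.066),("tray",.010)):
            m=best(p,t)
            print(n,t,None if m is None else rect(p,m,z))
        for u in us[n]:
            m=best(p,"jar1",u)
            print(n,"jar",u,None if m is None else (lid(p,m,.043,.06),rect(p,m,.04)))
        m=best(p,"round_jar"); print(n,"round",None if m is None else lid(p,m,.104,.12))
    return out
E
python3 - <<'E'
from look import *
o=look(); pt=o["top"]
for n,(u,v),r in(("a",(440,263),32),("b",(355,267),64)):
    cv2.imwrite(f"pics/c{n}.png",cv2.resize(pt["image"][v-r:v+r,u-r:u+r],(560,560),interpolation=cv2.INTER_CUBIC))
a,b=[cv2.imread(f"pics/c{n}.png") for n in "ab"]; cv2.imwrite("pics/ab.png",cv2.resize(np.hstack([a,b]),(800,400)))
E
```

```text
top stirrer [ 606.5 -115.6  273.7  373.2   11.1]
top plate [580.  -49.6 164.7 176.9  10.3]
top tray [ 451.6 -450.4   89.9   92.5    1.3]
top jar [216, 246] (array([630.5, 304.5,  49.8, 630.8, 304.9, 630.2, 305.8,  27.5, 210. ]), array([628.1, 302.6,  49.4,  48.2,   2.6]))
top jar [254, 331] (array([419.1, 199.6,  50.5, 419.3, 199.1, 420. , 196.2,  26.8, 207. ]), array([420.1, 197. ,  46.9,  43.9,  -2.5]))
top round [534.8 -13.9 111.5 535.  -13.1 535.3 -13.8  19.7 207. ]
side stirrer [ 605.1 -102.   268.9  454.7   11. ]
side plate [577.8 -37.2 163.7 191.6  10.7]
side tray [ 450.7 -437.2   91.7  109.2    1.5]
side jar [262, 336] (array([629. , 314.2,  49. , 629.1, 314.2, 628.8, 313. ,  24.2, 161. ]), array([624.3, 325.1,  47.2,  86.7,  20.2]))
side jar [360, 328] (array([418.5, 208.3,  49.3, 418.4, 208. , 418.2, 209.3,  24.4, 160. ]), array([416.3, 219.1,  49.5,  87.5,   1.7]))
side round None
```

View pics/ab.png

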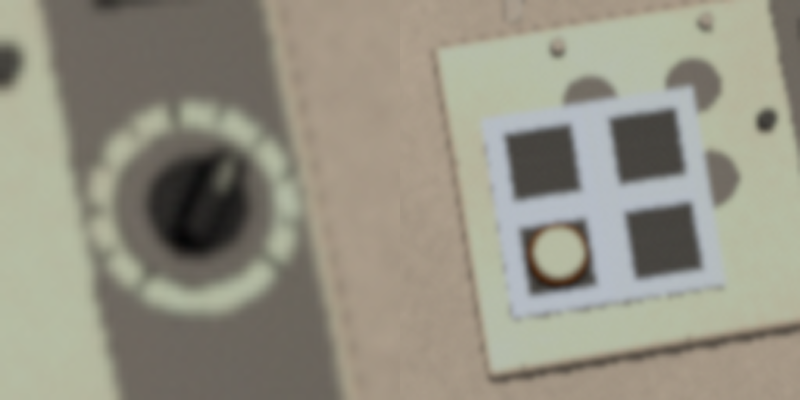

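```bash
cat > plan.py <<'E'
# python3 plan.py "x y z yaw" ...   (mm, deg): rows*(x y z | twist) per leg from the measured pose: twist first, then shift
import sys
from h import *
s=arm.read_state(); p=np.array(s["eef_pos"])*1000; y=s["ee_rot"][2]
print("now",p.round(1),np.round(s["ee_rot"],1),"t",round(s["t"],1),"w",round(s["grip_width"]*1000,1),"F",np.round(s["force"],1),"gf",round(s["gripper_force"],1))
for a in sys.argv[1:]:
    q=np.array([float(v) for v in a.split()]); d=(q[3]-y+180)%360-180; n=int(np.ceil(abs(d)/7.9))
    tw=f"{n} x twist {-d/180/n:.4f}; " if n and abs(d)>.3 else ""
    y=y+d if tw else y
    c,w=np.cos(np.radians(y)),np.sin(np.radians(y)); v=q[:3]-p
    t=np.array([c*v[0]+w*v[1],w*v[0]-c*v[1],-v[2]])/250; k=max(1,int(np.ceil(np.linalg.norm(t)/.17)))
    print(a,"->",tw,f"{k} x",(t/k).round(4)); p=q[:3]
E
python3 plan.py "535 -14 222 100.8" "535 -14 70 100.8"; python3 - <<'E'
from m import *
pt=arm.read_camera("top");ps=arm.read_camera("side")
# lids by brightness, triangulated
for a,b in(((216,246),(262,330)),((254,331),(360,322)),((342,284),(338,243))):
    r=[]
    for p,u in((pt,a),(ps,b)):
        g=p["image"].min(2)[u[1]-14:u[1]+14,u[0]-14:u[0]+14]
        m=(g>140).astype(np.uint8); n,l,st,c=cv2.connectedComponentsWithStats(m); i=1+np.argmax(st[1:,4]); r.append(c[i]+[u[0]-14,u[1]-14]); print(st[i].tolist(),end=" ")
    print(np.round(r,1).tolist(),tri(pt,r[0],ps,r[1])*1000, [atz(p,u,z)[:2]*1000 for p,u,z in((pt,r[0],.05 if a[0]<300 else .111),(ps,r[1],.048 if a[0]<300 else .109))])
E
```

```text
now [282.3 557.6 222.5] [-180.    -0.   153.1] t 2.2 w 87.1 F [-1.  -0.4  0.6] gf 0.0
535 -14 222 100.8 -> 7 x twist 0.0415;  15 x [-1.623e-01  3.760e-02  1.000e-04]
535 -14 70 100.8 ->  4 x [0.    0.    0.152]
[6, 7, 13, 12, 129] [0, 0, 28, 28, 436] [[214.2, 244.5], [260.1, 324.1]] [633.3097 305.9169  56.6547] [array([631.497 , 306.5666]), array([639.6273, 297.5355])]
[7, 7, 13, 14, 145] [0, 0, 28, 28, 431] [[253.1, 330.5], [360.1, 316.4]] [419.4863 199.5443  55.0777] [array([420.3256, 200.3143]), array([419.8796, 191.7487])]
[0, 0, 28, 28, 298] [0, 0, 28, 28, 284] [[342.1, 281.2], [336.4, 240.3]] [540.6811 -14.7058 107.6122] [array([541.4119, -14.431 ]), array([539.2171, -12.8808])]
```

```bash
python3 -m creep '1 0 0 0 .0415;1 0 0 0 .0415;1 0 0 0 .0415;1 0 0 0 .0415;1 0 0 0 .0415;1 0 0 0 .0415;1 0 0 0 .0415;1 -.1623 .0376 0 0;1 -.1623 .0376 0 0;1 -.1623 .0376 0 0' 20
python3 -m creep '1 -.1623 .0376 0 0;1 -.1623 .0376 0 0;1 -.1623 .0376 0 0;1 -.1623 .0376 0 0;1 -.1623 .0376 0 0;1 -.1623 .0376 0 0;1 -.1623 .0376 0 0;1 -.1623 .0376 0 0;1 -.1623 .0376 0 0;1 -.1623 .0376 0 0'
python3 -m creep '1 -.1623 .0376 0 0;1 -.1623 .0376 0 0;1 0 0 0 0;1 0 0 0 0'; python3 plan.py "535 -14 130 100.8" "535 -14 70 100.8"
```

```text
t: 3.3
eef_pos: [0.3332, 0.4423, 0.2225]
ee_rot: [180.0, -0.0, 100.9]
force: [1.0, 1.0, 0.3]
grip_width: 0.0871
gripper_force: 0.0
t: 4.3
eef_pos: [0.5023, 0.0608, 0.2228]
ee_rot: [180.0, 0.0, 100.8]
force: [-0.7, 0.6, 0.0]
grip_width: 0.0869
gripper_force: 0.0
t: 4.7
eef_pos: [0.5354, -0.0145, 0.2224]
ee_rot: [-180.0, -0.0, 100.7]
force: [0.2, 0.3, -0.4]
grip_width: 0.0871
gripper_force: 0.0
now [535.4 -14.5 222.4] [-180.    -0.   100.7] t 4.7 w 87.1 F [ 0.2  0.3 -0.4] gf 0.0
535 -14 130 100.8 ->  3 x [ 0.0007 -0.0004  0.1232]
535 -14 70 100.8 ->  2 x [0.   0.   0.12]
```

```bash
python3 -m creep '1 0 0 .15 0;1 0 0 .15 0;1 0 0 .15 0;1 0 0 .1 0;1 0 0 .048 0;1 0 0 0 0;-1 0 0 0 0;-1 0 0 0 0;-1 0 0 0 0;-1 0 0 0 0' 25
python3 -m creep '-1 0 0 0 0;-1 0 0 0 0;-1 0 0 0 0;-1 0 0 -.05 0;-1 0 0 -.1 0;-1 0 0 -.1 0;-1 0 0 -.1 0;-1 0 0 0 0'; python3 plan.py "452 -450 160 91" "452 -450 17 91"
```

```text
t: 5.7
eef_pos: [0.536, -0.0138, 0.0741]
ee_rot: [179.9, 0.0, 100.8]
force: [-0.6, 0.5, -0.1]
grip_width: 0.0624
gripper_force: 0.0
t: 6.5
eef_pos: [0.5375, -0.0141, 0.1639]
ee_rot: [179.6, 0.2, 100.9]
force: [1.4, 0.1, -2.3]
grip_width: 0.0475
gripper_force: 25.0
now [537.5 -14.1 163.9] [179.6   0.2 100.9] t 6.5 w 47.5 F [ 1.4  0.1 -2.3] gf 25.0
452 -450 160 91 -> 2 x twist 0.0274;  11 x [-0.158  -0.0339  0.0014]
452 -450 17 91 ->  4 x [0.    0.    0.143]
```

```bash
python3 -m creep '-1 0 0 0 .0274;-1 0 0 0 .0274;-1 -.158 -.0339 0 0;-1 -.158 -.0339 0 0;-1 -.158 -.0339 0 0;-1 -.158 -.0339 0 0;-1 -.158 -.0339 0 0;-1 -.158 -.0339 0 0;-1 -.158 -.0339 0 0;-1 -.158 -.0339 0 0' 
python3 -m creep '-1 -.158 -.0339 0 0;-1 -.158 -.0339 0 0;-1 -.158 -.0339 0 0;-1 0 0 0 0;-1 0 0 0 0;-1 0 0 0 0;-1 0 0 .12 0;-1 0 0 .12 0;-1 0 0 0 0;-1 0 0 0 0'; python3 plan.py "452 -450 22 91" "452 -450 16 91"; python3 - <<'E'
from h import *
p=arm.read_camera("top"); v,u=324,513; c=p["image"][v-50:v+50,u-60:u+60]
q=arm.read_camera("side"); d=q["image"][160:260,330:450]
cv2.imwrite("pics/tr.png",np.hstack([cv2.resize(c,(400,333),interpolation=2),cv2.resize(d,(400,333),interpolation=2)]))
E
```

```text
t: 7.5
eef_pos: [0.4717, -0.3316, 0.1592]
ee_rot: [-179.9, -0.1, 91.0]
force: [0.5, 0.2, -1.9]
grip_width: 0.0474
gripper_force: 25.0
t: 8.5
eef_pos: [0.4499, -0.4481, 0.1003]
ee_rot: [-179.9, -0.1, 91.1]
force: [-0.9, -0.2, -1.1]
grip_width: 0.0478
gripper_force: 25.0
now [ 449.9 -448.1  100.3] [-1.799e+02 -1.000e-01  9.110e+01] t 8.5 w 47.8 F [-0.9 -0.2 -1.1] gf 25.0
452 -450 22 91 ->  2 x [-0.0039  0.0042  0.1566]
452 -450 16 91 ->  1 x [0.    0.    0.024]
```

View pics/tr.png

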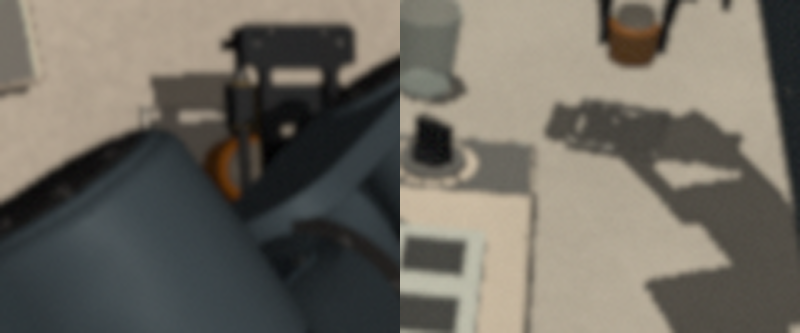

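The crop shows the jar (right half, 633,30) held upright between the fingers, above the tray.

```bash
python3 -m creep '-1 -.004 .004 .157 0;-1 -.004 .004 .157 0;-1 0 0 .012 0;-1 0 0 .008 0;-1 0 0 0 0;-1 0 0 0 0'; python3 plan.py "452 -450 15.5 91"
```

```text
t: 9.2
eef_pos: [0.4528, -0.4531, 0.0196]
ee_rot: [179.9, 0.2, 91.0]
force: [-0.2, -1.0, -1.4]
grip_width: 0.0475
gripper_force: 25.0
now [ 452.8 -453.1   19.6] [179.9   0.2  91. ] t 9.2 w 47.5 F [-0.2 -1.  -1.4] gf 25.0
452 -450 15.5 91 ->  1 x [ 0.0126 -0.003   0.0163]
```

```bash
python3 -m creep '-1 .010 0 .009 0;-1 0 0 .005 0;-1 0 0 0 0;.4 0 0 0 0;.4 0 0 0 0;.4 0 0 0 0;.4 0 0 -.05 0;.4 0 0 -.1 0;.4 0 0 -.15 0;.4 0 0 -.15 0'; python3 plan.py "470 -180 160 101"
```

```text
t: 10.2
eef_pos: [0.4514, -0.4488, 0.1273]
ee_rot: [-180.0, -0.1, 91.0]
force: [-0.5, -1.2, -0.7]
grip_width: 0.0609
gripper_force: 0.0
now [ 451.4 -448.8  127.3] [-1.8e+02 -1.0e-01  9.1e+01] t 10.2 w 60.9 F [-0.5 -1.2 -0.7] gf 0.0
470 -180 160 101 -> 2 x twist -0.0278;  7 x [ 0.1487  0.0398 -0.0187]
```

```bash
cat > st.py <<'E'
# python3 st.py "X Y z yawrel": stirrer-frame (mm) waypoints -> plan
import sys,subprocess,numpy as np
S=(606.5,-115.4,10.8); c,s=np.cos(np.radians(S[2])),np.sin(np.radians(S[2]))
a=[]
for q in sys.argv[1:]:
    X,Y,z,w=map(float,q.split()); a.append(f"{S[0]+c*X-s*Y:.1f} {S[1]+s*X+c*Y:.1f} {z} {w+S[2]}")
from bench import arm
p=np.array(arm.read_state()["eef_pos"])*1000; d=p[:2]-S[:2]; print("in stirrer frame",round(c*d[0]+s*d[1],1),round(-s*d[0]+c*d[1],1),round(p[2],1))
subprocess.run(["python3","plan.py"]+a)
E
python3 -m creep '1 0 0 0 .0475;1 0 0 0 .0475;1 0 0 0 .0475;1 0 0 0 .0475;1 0 0 0 .0475;1 0 0 0 .0475;1 0 0 0 .0475;1 0 0 0 .0475;1 0 0 0 .0475;1 0 0 0 .0185'
python3 st.py "-115 69.6 127 0" "-115 69.6 58 0"
```

```text
t: 11.2
eef_pos: [0.4517, -0.4492, 0.1269]
ee_rot: [180.0, -0.0, 10.5]
force: [-0.4, 0.2, -0.8]
grip_width: 0.0872
gripper_force: 0.0
now [ 451.7 -449.2  126.9] [180.   -0.   10.5] t 11.2 w 87.2 F [-0.4  0.2 -0.8] gf 0.0
480.5 -68.6 127.0 10.8 -> 1 x twist -0.0018;  9 x [ 4.430e-02 -1.638e-01 -1.000e-04]
480.5 -68.6 58.0 10.8 ->  2 x [0.    0.    0.138]
in stirrer frame -214.6 -298.9 126.9
```

```bash
python3 -m creep '1 .044 -.164 0 -.0018;1 .044 -.164 0 0;1 .044 -.164 0 0;1 .044 -.164 0 0;1 .044 -.164 0 0;1 .044 -.164 0 0;1 .044 -.164 0 0;1 .044 -.164 0 0;1 .044 -.164 0 0;1 0 0 0 0'
python3 st.py "-115 69.6 58 0"; python3 - <<'E'
from look import *
o=look()
p=o["top"]; save(p,"t2")
c=p["image"][274:374,453:573]; d=o["side"]["image"][160:260,330:450]
cv2.imwrite("pics/tr2.png",np.hstack([cv2.resize(c,(400,333),interpolation=2),cv2.resize(d,(400,333),interpolation=2)]))
E
```

```text
t: 12.2
eef_pos: [0.4772, -0.0633, 0.1266]
ee_rot: [-179.9, 0.1, 11.4]
force: [-0.2, 0.3, 0.2]
grip_width: 0.0869
gripper_force: 0.0
now [477.2 -63.3 126.6] [-1.799e+02  1.000e-01  1.140e+01] t 12.2 w 86.9 F [-0.2  0.3  0.2] gf 0.0
480.5 -68.6 58.0 10.8 -> 1 x twist 0.0032;  2 x [0.0046 0.0117 0.1373]
in stirrer frame -117.3 75.4 126.6
top stirrer [ 607.6 -115.6  271.2  369.3   10.8]
top plate [592.4 -46.  145.  171.9  10.7]
top tray [ 451.6 -450.7   92.7   88.7   -1.1]
top jar [216, 246] (array([629.7, 305.4,  50. , 629.5, 305.6, 627.9, 306. ,  24.1, 199. ]), array([628.1, 302.5,  49.3,  48.2,   2.6]))
top jar [254, 331] (array([419.2, 199. ,  50.6, 419.5, 199.2, 417.8, 198.7,  27.1, 207. ]), array([419. , 197.9,  44.1,  47.1,   1.3]))
top round [nan nan nan nan nan  0.  0.  0.  0.]
side stirrer [ 604.8 -100.3  268.3  458.9   11.3]
side plate [581.  -36.1 165.5 186.4  10.1]
side tray [ 451.5 -438.2   88.5   93.1    0.7]
side jar [262, 336] (array([628.6, 313.7,  49.3, 629. , 313.1, 628.5, 313.4,  22.8, 150. ]), array([623.8, 326.7,  52. ,  82.9,  19.3]))
side jar [360, 328] (array([418. , 207.3,  49.5, 418.1, 206.7, 418.2, 204.8,  21.4, 158. ]), array([414.7, 219.9,  51. ,  90.8,   1.7]))
side round [nan nan nan nan nan  0.  0.  0.  0.]
  return _methods._mean(a, axis=axis, dtype=dtype,
  ret = um.true_divide(
m.py:13: RuntimeWarning: Mean of empty slice.
  return np.round(np.r_[np.median(Q,0)*1000,Q[:,:2].mean(0)*1000,x,y,r,len(Q)],1)
```

View pics/tr2.png

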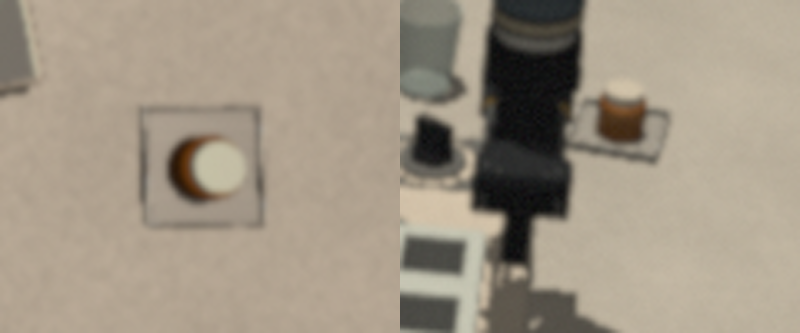

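The round jar stands upright inside the tray (left half at 205,168; right half at 622,110). Next I push the plate along the stirrer's +x.

```bash
python3 -m creep '1 .005 .012 .1 .003;1 .005 .012 .1 0;1 0 0 .06 0;1 0 0 .014 0;1 0 0 0 0;1 0 0 0 0;1 0 0 0 0'; python3 st.py "-63 69.6 58 0"
```

```text
t: 13.6
eef_pos: [0.4827, -0.0736, 0.0584]
ee_rot: [179.9, -0.1, 10.5]
force: [0.2, 0.1, -0.1]
grip_width: 0.0871
gripper_force: 0.0
now [482.7 -73.6  58.4] [ 1.799e+02 -1.000e-01  1.050e+01] t 13.6 w 87.1 F [ 0.2  0.1 -0.1] gf 0.0
531.6 -58.8 58.0 10.8 -> 1 x twist -0.0017;  2 x [ 0.1017 -0.0108  0.0008]
in stirrer frame -113.8 64.2 58.4
```

```bash
python3 -m creep '1 .04 -.005 0 -.0017;1 .04 -.005 0 0;1 .04 -.005 0 0;1 .04 -.005 0 0;1 .02 0 0 0;1 .01 0 0 0;1 0 0 0 0'; python3 -m creep '1 .004 0 0 0;1 0 0 0 0'; python3 -m creep '1 .004 0 0 0;1 0 0 0 0';python3 st.py "-60.5 69.6 58 0"
```

```text
t: 14.3
eef_pos: [0.5284, -0.0595, 0.0574]
ee_rot: [180.0, -0.1, 10.8]
force: [-0.4, 1.1, 0.2]
grip_width: 0.087
gripper_force: 0.1
t: 14.5
eef_pos: [0.5285, -0.0595, 0.0574]
ee_rot: [-180.0, 0.0, 10.8]
force: [-1.7, 0.1, 0.2]
grip_width: 0.0871
gripper_force: 0.6
t: 14.7
eef_pos: [0.5294, -0.0593, 0.0575]
ee_rot: [-180.0, 0.0, 10.8]
force: [-2.0, -0.1, 0.0]
grip_width: 0.0868
gripper_force: 0.9
now [529.4 -59.3  57.5] [-180.     0.    10.8] t 14.7 w 86.8 F [-2.  -0.1  0. ] gf 0.9
534.0 -58.4 58.0 10.8 ->  1 x [ 0.0186 -0.0002 -0.0022]
in stirrer frame -65.2 69.5 57.5
```

```bash
for i in 1; do python3 -m creep '1 .008 0 0 0;1 0 0 0 0' | grep -E "eef_pos|force:"; done; python3 -m creep '1 .006 0 0 0;1 0 0 0 0'| grep -E "eef_pos|force:"; python3 -m creep '1 .006 0 0 0;1 0 0 0 0'| grep -E "eef_pos|force:"; python3 st.py
```

```text
eef_pos: [0.5321, -0.059, 0.0575]
force: [-1.7, -0.3, -0.9]
gripper_force: 0.5
eef_pos: [0.5336, -0.0587, 0.0575]
force: [-0.9, -0.2, 0.1]
gripper_force: 0.6
eef_pos: [0.5343, -0.0584, 0.0575]
force: [-2.6, -1.6, 1.6]
gripper_force: 1.6
now [534.3 -58.4  57.5] [-1.80e+02  1.00e-01  1.08e+01] t 15.3 w 87.0 F [-2.6 -1.6  1.6] gf 1.6
in stirrer frame -60.3 69.5 57.5
```

```bash
for i in 1; do python3 -m creep '1 .006 0 0 0;1 0 0 0 0' | grep -E "eef_pos|force:"; python3 -m creep '1 .006 0 0 0;1 0 0 0 0'| grep -E "eef_pos|force:"; python3 -m creep '1 .006 0 0 0;1 0 0 0 0'| grep -E "eef_pos|force:"; done; python3 st.py
```

```text
eef_pos: [0.5343, -0.0583, 0.0575]
force: [-5.7, -3.2, 3.1]
gripper_force: 3.2
eef_pos: [0.5344, -0.0582, 0.0575]
force: [-8.2, -4.9, 5.6]
gripper_force: 4.6
eef_pos: [0.5344, -0.0581, 0.0575]
force: [-11.3, -6.2, 7.9]
gripper_force: 6.0
now [534.4 -58.1  57.5] [-179.9    0.6   10.8] t 15.9 w 86.9 F [-11.3  -6.2   7.9] gf 6.0
in stirrer frame -60.0 69.8 57.5
```

Contact with the dowels came at X = −60.2 mm (predicted −60.5). Now the sideways push.

```bash
python3 -m creep '1 -.05 0 0 0;1 -.06 0 -.08 0;1 0 0 -.16 0;1 0 0 0 -.0475;1 0 0 0 -.0475;1 0 0 0 -.0475;1 0 0 0 -.0475;1 0 0 0 -.0475;1 0 0 0 -.0475;1 0 0 0 -.0475'; python3 -m creep '1 0 0 0 -.0475;1 0 0 0 -.0475;1 0 0 0 -.0475;1 0 0 0 -.025;1 0 0 0 0' | grep rot; python3 st.py "29 176 120 90" "29 176 58 90"
```

```text
t: 16.9
eef_pos: [0.5137, -0.0629, 0.118]
ee_rot: [179.8, -0.0, 71.0]
force: [0.1, -0.2, 0.1]
grip_width: 0.0875
gripper_force: 0.0
ee_rot: [179.8, 0.1, 100.8]
now [513.4 -62.9 117.9] [1.798e+02 1.000e-01 1.008e+02] t 17.4 w 87.1 F [ 0.8  0.2 -0.6] gf 0.0
602.0 62.9 120.0 100.8 ->  4 x [ 0.107   0.1105 -0.0021]
602.0 62.9 58.0 100.8 ->  2 x [0.    0.    0.124]
in stirrer frame -81.6 69.0 117.9
```

```bash
python3 -m creep '1 .107 .1105 0 0;1 .107 .1105 0 0;1 .107 .1105 0 0;1 .107 .1105 0 0;1 0 0 0 0;1 0 0 .1 0;1 0 0 .1 0;1 0 0 .036 0;1 0 0 0 0;1 0 0 0 0'; python3 st.py "29 123 58 90"
```

```text
t: 18.4
eef_pos: [0.601, 0.0627, 0.0591]
ee_rot: [179.9, 0.0, 100.7]
force: [-0.2, -0.0, -0.5]
grip_width: 0.087
gripper_force: 0.0
now [601.   62.7  59.1] [179.9   0.  100.7] t 18.4 w 87.0 F [-0.2 -0.  -0.5] gf 0.0
611.9 10.9 58.0 100.8 ->  2 x [-0.1058  0.002   0.0023]
in stirrer frame 28.0 176.0 59.1
```

```bash
python3 -m creep '1 -.04 0 .002 0;1 -.04 0 .002 0;1 -.04 0 0 0;1 -.04 0 0 0;1 -.03 0 0 0;1 -.02 0 0 0;1 0 0 0 0'; python3 -m creep '1 -.008 0 0 0;1 0 0 0 0' | grep -E "eef_pos|force:";python3 -m creep '1 -.006 0 0 0;1 0 0 0 0' | grep -E "eef_pos|force:"; python3 st.py
```

```text
t: 19.1
eef_pos: [0.6108, 0.0101, 0.0575]
ee_rot: [180.0, 0.1, 100.8]
force: [-0.6, 1.3, -0.0]
grip_width: 0.0872
gripper_force: 0.0
eef_pos: [0.6106, 0.0097, 0.0573]
force: [-0.0, 0.7, -0.2]
gripper_force: 0.6
eef_pos: [0.6105, 0.0095, 0.0573]
force: [0.1, 4.7, 0.9]
gripper_force: 2.5
now [610.5   9.5  57.3] [-1.800e+02 -1.000e-01  1.008e+02] t 19.5 w 87.1 F [0.1 4.7 0.9] gf 2.5
in stirrer frame 27.3 121.9 57.3
```

```bash
python3 -m creep '1 -.008 0 0 0;1 0 0 0 0' | grep -E "eef_pos|force:";python3 -m creep '1 -.01 0 0 0;1 0 0 0 0' | grep -E "eef_pos|force:"; python3 st.py; python3 - <<'E'
from look import *
o=look(("top",)); p=o["top"]
cv2.imwrite("pics/pl.png",cv2.resize(p["image"][190:330,295:475],(800,622)[:2] if 0 else (771,600),interpolation=2))
E
```

```text
eef_pos: [0.6104, 0.0093, 0.0574]
force: [-1.1, 10.5, 2.4]
gripper_force: 4.9
eef_pos: [0.6103, 0.009, 0.0574]
force: [-1.4, 16.2, 2.9]
gripper_force: 7.9
now [610.3   9.   57.4] [-179.9   -0.5  100.8] t 19.9 w 87.2 F [-1.4 16.2  2.9] gf 7.9
in stirrer frame 27.0 121.5 57.4
top stirrer [ 615.9 -162.1  271.4  274.3   10.6]
top plate [ 634.8 -111.1  165.1  125.     8.9]
top tray [ 452.8 -450.    92.4   96.1    1.3]
top jar [216, 246] (array([630. , 305.2,  49.9, 629.7, 305.2, 629.4, 302.3,  28.5, 205. ]), array([628. , 302.6,  48.5,  54.2,   1.3]))
top jar [254, 331] None
top round [nan nan nan nan nan  0.  0.  0.  0.]
  return _methods._mean(a, axis=axis, dtype=dtype,
  ret = um.true_divide(
m.py:13: RuntimeWarning: Mean of empty slice.
  return np.round(np.r_[np.median(Q,0)*1000,Q[:,:2].mean(0)*1000,x,y,r,len(Q)],1)
```

View pics/pl.png

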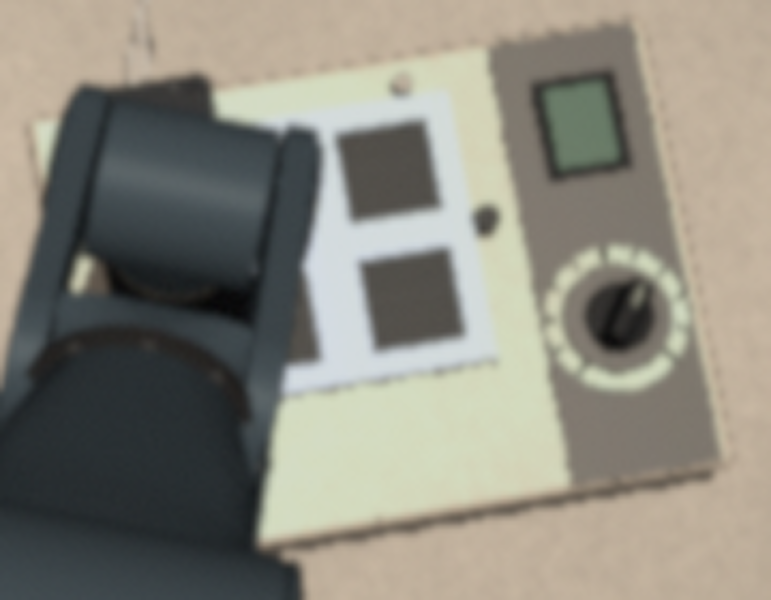

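The crop shows the plate's right edge against the end stop (485,220) and its far edge at the right dowel (402,85). I'll push once more in x to seat and square it.

```bash
python3 -m creep '1 .05 0 0 0;1 .05 0 -.1 0;1 0 0 -.18 0;1 0 0 0 .0475;1 0 0 0 .0475;1 0 0 0 .0475;1 0 0 0 .0475;1 0 0 0 .0475;1 0 0 0 .0475;1 0 0 0 .0475' >/dev/null; python3 -m creep '1 0 0 0 .0475;1 0 0 0 .0475;1 0 0 0 .0475;1 0 0 0 .025;1 0 0 0 0' | grep rot; python3 st.py "-85 25 127 0" "-85 25 58 0"
```

```text
ee_rot: [179.9, 0.0, 10.8]
now [607.3  27.9 127.5] [179.9   0.   10.8] t 21.8 w 87.5 F [0.9 0.4 1.2] gf 0.0
518.3 -106.8 127.0 10.8 ->  4 x [-0.1127  0.1155  0.0005]
518.3 -106.8 58.0 10.8 ->  2 x [0.    0.    0.138]
in stirrer frame 27.6 140.6 127.5
```

```bash
python3 -m creep '1 -.1127 .1155 0 0;1 -.1127 .1155 0 0;1 -.1127 .1155 0 0;1 -.1127 .1155 0 0;1 0 0 0 0;1 0 0 .1 0;1 0 0 .1 0;1 0 0 .076 0;1 0 0 0 0;1 0 0 0 0' >/dev/null; python3 st.py
python3 -m creep '1 .03 0 0 0;1 .03 0 0 0;1 .02 0 0 0;1 .01 0 0 0;1 0 0 0 0;1 0 0 0 0' | grep -E "eef_pos|force:"; python3 st.py "-60.5 25 57.5 0"
```

```text
now [ 518.5 -106.    58.6] [-180.     0.    10.9] t 22.8 w 87.0 F [ 0.2 -0.7 -0.1] gf 0.0
in stirrer frame -84.7 25.7 58.6
eef_pos: [0.5401, -0.102, 0.0586]
force: [0.1, 0.4, 0.4]
gripper_force: 0.0
now [ 540.1 -102.    58.6] [-180.     0.    10.8] t 23.4 w 87.1 F [0.1 0.4 0.4] gf 0.0
542.4 -102.2 57.5 10.8 ->  1 x [0.0091 0.0025 0.0043]
in stirrer frame -62.8 25.6 58.6
```

```bash
python3 -m creep '1 .008 0 0 0;1 0 0 0 0' | grep -E "eef_pos|force:";python3 -m creep '1 .008 0 0 0;1 0 0 0 0' | grep -E "eef_pos|force:"; python3 -m creep '1 .008 0 0 0;1 0 0 0 0' | grep -E "eef_pos|force:"; python3 -m creep '1 .008 0 0 0;1 0 0 0 0' | grep -E "eef_pos|force:"; python3 st.py
```

```text
eef_pos: [0.5419, -0.1016, 0.0585]
force: [-0.9, 1.5, 0.1]
gripper_force: 0.2
eef_pos: [0.5425, -0.1013, 0.0584]
force: [-3.9, -1.5, 2.8]
gripper_force: 2.4
eef_pos: [0.5426, -0.1012, 0.0584]
force: [-8.9, -3.8, 5.4]
gripper_force: 4.6
eef_pos: [0.5427, -0.1011, 0.0583]
force: [-12.0, -6.2, 8.1]
gripper_force: 6.6
now [ 542.7 -101.1   58.3] [-179.9    0.6   10.9] t 24.1 w 86.6 F [-12.   -6.2   8.1] gf 6.6
in stirrer frame -60.0 25.9 58.3
```

```bash
python3 -m creep '1 -.05 0 0 0;1 -.06 0 -.1 0;1 -.1 0 -.15 0;1 -.1 0 -.15 0;1 -.1 -.1 0 0;1 -.05 -.12 0 0;1 0 -.15 0 0;1 0 0 0 0'; python3 - <<'E'
from look import *
o=look()
p=o["top"]; A=p["image"]
cs=[cv2.resize(A[v-16:v+16,u-16:u+16],(256,256),interpolation=2) for u,v in((216,246),(254,331))]+[cv2.resize(A[200:310,305:415],(256,256),interpolation=2)]
q=o["side"]["image"]
ds=[cv2.resize(q[v-20:v+20,u-20:u+20],(256,256),interpolation=2) for u,v in((262,334),(360,326))]+[cv2.resize(q[190:290,260:360],(256,256),interpolation=2)]
cv2.imwrite("pics/jars.png",np.vstack([np.hstack(cs),np.hstack(ds)]))
E
```

```text
t: 24.95
eef_pos: [0.4153, -0.0278, 0.1587]
ee_rot: [-179.9, 0.1, 11.0]
force: [-0.4, -0.5, 0.2]
grip_width: 0.0871
gripper_force: 0.0
top stirrer [ 606.7 -115.9  271.4  368.5   11.5]
top plate [631.  -85.5 161.7 171.8  11.3]
top tray [ 452.9 -450.4   92.7   97.1    0.8]
top jar [216, 246] (array([629.7, 304.8,  50. , 629.8, 304.9, 628.7, 303.1,  27.3, 204. ]), array([628.1, 302.6,  49.4,  48.2,   2.6]))
top jar [254, 331] (array([419.1, 199.8,  49.7, 418.9, 199.7, 421.1, 198.8,  26.1, 205. ]), array([419. , 198.1,  39.2,  47.2,   1.3]))
top round [nan nan nan nan nan  0.  0.  0.  0.]
side stirrer [603.5 -99.3 271.2 450.6  10.9]
side plate [628.8 -75.3 159.7 183.3  11. ]
side tray [ 619.3 -357.7   38.8   97.8   14.7]
side jar [262, 336] (array([628.3, 314.3,  48.9, 628.4, 314.3, 624.7, 312.9,  22.8, 163. ]), array([623.7, 326.6,  51.9,  82.9,  19.3]))
side jar [360, 328] (array([418.5, 206.8,  49.1, 418. , 206.7, 416.2, 207.4,  26.4, 158. ]), array([415.9, 219.9,  54.7,  92.2,   1.6]))
side round [nan nan nan nan nan  0.  0.  0.  0.]
  return _methods._mean(a, axis=axis, dtype=dtype,
  ret = um.true_divide(
m.py:13: RuntimeWarning: Mean of empty slice.
  return np.round(np.r_[np.median(Q,0)*1000,Q[:,:2].mean(0)*1000,x,y,r,len(Q)],1)
```

View pics/jars.png

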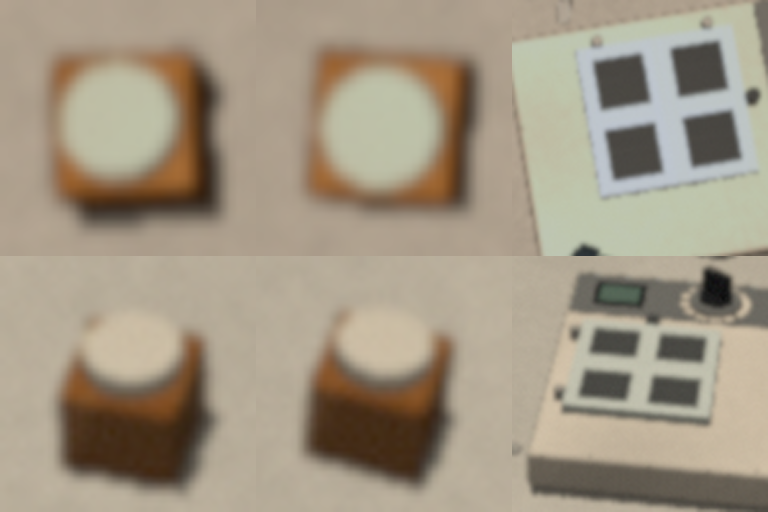

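The top crops show both amber jars upright, jar A turned about +2° and jar B about −4°. The plate measures (631, −85.5) at 11.3°, against home at (630, −85), and it touches both dowels and the stop. Jar B at (254,331) goes first.

```bash
sed -i 's/^S=.*/S=(607,-113.7,10.8); c,s=np.cos(np.radians(S[2])),np.sin(np.radians(S[2]))/' st.py; sed -i 's/ c,s=.*; c,s=/ c,s=/' st.py; python3 plan.py "419 200.5 159 -4" "419 200.5 10 -4"
```

```text
now [417.8 -31.5 158.5] [-180.     0.    10.8] t 25.6 w 86.9 F [ 0.6  0.  -0.4] gf 0.0
419 200.5 159 -4 -> 2 x twist 0.0410;  6 x [-0.01   -0.1543 -0.0003]
419 200.5 10 -4 ->  4 x [ 0.    -0.     0.149]
```

```bash
python3 -m creep '1 0 0 0 .041;1 0 0 0 .041;1 -.01 -.1543 0 0;1 -.01 -.1543 0 0;1 -.01 -.1543 0 0;1 -.01 -.1543 0 0;1 -.01 -.1543 0 0;1 -.01 -.1543 0 0;1 0 0 0 0;1 0 0 0 0' >/dev/null; python3 plan.py "419 200.5 159 -4" "419 200.5 10 -4"
```

```text
now [418.5 201.2 158.4] [180.    0.   -3.8] t 26.6 w 87.0 F [ 0.   0.  -0.2] gf 0.0
419 200.5 159 -4 ->  1 x [ 0.0024  0.0028 -0.0024]
419 200.5 10 -4 ->  4 x [ 0.    -0.     0.149]
```

```bash
python3 -m creep '1 0 .003 .15 0;1 0 0 .15 0;1 0 0 .15 0;1 0 0 .1 0;1 0 0 .044 0;1 0 0 0 0;-1 0 0 0 0;-1 0 0 0 0;-1 0 0 0 0;-1 0 0 0 0' 30 | grep -E "eef|width"; python3 -m creep '-1 0 0 0 0;-1 0 0 0 0;-1 0 0 0 0;-1 0 0 0 0'; python3 -m creep '-1 0 0 -.05 0;-1 0 0 -.12 0;-1 0 0 -.15 0;-1 0 0 -.18 0;-1 0 0 0 0'; python3 st.py "38 42 134 0"
```

```text
eef_pos: [0.4194, 0.2001, 0.011]
grip_width: 0.0628
t: 28.05
eef_pos: [0.419, 0.2001, 0.0103]
ee_rot: [-180.0, -0.0, -4.0]
force: [0.2, 1.3, 4.7]
grip_width: 0.046
gripper_force: 30.0
t: 28.55
eef_pos: [0.4221, 0.2007, 0.1394]
ee_rot: [-179.8, -0.6, -3.9]
force: [2.0, 0.0, -0.8]
grip_width: 0.0459
gripper_force: 30.0
now [422.1 200.7 139.4] [-179.8   -0.6   -3.9] t 28.6 w 45.9 F [ 2.   0.  -0.8] gf 30.0
636.5 -65.3 134.0 10.8 -> 2 x twist -0.0409;  9 x [0.0715 0.134  0.0024]
in stirrer frame -122.7 343.5 139.4
```

```bash
python3 st.py "-9 -17 139 0"; python3 -m creep '-1 0 0 0 -.041;-1 0 0 0 -.041;-1 0 0 0 0' >/dev/null;  python3 st.py "-9 -17 139 0" "-9 -17 80 0"
```

```text
now [422.1 200.7 139.4] [-179.8   -0.6   -3.9] t 28.6 w 45.9 F [ 2.   0.  -0.8] gf 30.0
601.3 -132.1 139.0 10.8 -> 2 x twist -0.0409;  9 x [0.0505 0.1602 0.0002]
in stirrer frame -122.7 343.5 139.4
now [417.9 199.7 134.2] [1.80e+02 1.00e-01 1.08e+01] t 28.9 w 45.9 F [ 0.1 -0.1 -1.2] gf 30.0
601.3 -132.1 139.0 10.8 ->  9 x [ 0.0525  0.1601 -0.0021]
601.3 -132.1 80.0 10.8 ->  2 x [0.    0.    0.118]
in stirrer frame -127.1 343.3 134.2
```

```bash
python3 -m creep '-1 .0525 .16 -.002 0;-1 .0525 .16 -.002 0;-1 .0525 .16 -.002 0;-1 .0525 .16 -.002 0;-1 .0525 .16 -.002 0;-1 .0525 .16 -.002 0;-1 .0525 .16 -.002 0;-1 .0525 .16 -.002 0;-1 .0525 .16 -.002 0;-1 0 0 0 0' >/dev/null; python3 -m creep '-1 0 0 0 0;-1 0 0 0 0'|grep -E "width|force"; python3 st.py "-9 -17 139 0" "-9 -17 80 0"
```

```text
force: [-0.4, 0.8, -0.7]
grip_width: 0.0455
gripper_force: 30.0
now [ 600.7 -130.4  138.3] [-179.9    0.2   10.7] t 30.1 w 45.5 F [-0.4  0.8 -0.7] gf 30.0
601.3 -132.1 139.0 10.8 ->  1 x [ 0.0013  0.0072 -0.003 ]
601.3 -132.1 80.0 10.8 ->  2 x [0.    0.    0.118]
in stirrer frame -9.4 -15.2 138.3
```

```bash
python3 -m creep '-1 .001 .007 .08 0;-1 0 0 .1 0;-1 0 0 .05 0;-1 0 0 0 0;-1 0 0 0 0' | grep -E "eef|width|force"; python3 st.py "-9 -17 72 0"; python3 - <<'E'
from h import *
q=arm.read_camera("side"); cv2.imwrite("pics/pk.png",cv2.resize(q["image"][170:290,250:410],(800,600),interpolation=2))
E
```

```text
eef_pos: [0.6028, -0.1326, 0.0822]
force: [0.5, -0.6, -1.5]
grip_width: 0.0459
gripper_force: 30.0
now [ 602.8 -132.6   82.2] [-180.     0.    10.8] t 30.6 w 45.9 F [ 0.5 -0.6 -1.5] gf 30.0
601.3 -132.1 72.0 10.8 ->  1 x [-0.0055 -0.0031  0.041 ]
in stirrer frame -7.7 -17.8 82.2
```

View pics/pk.png

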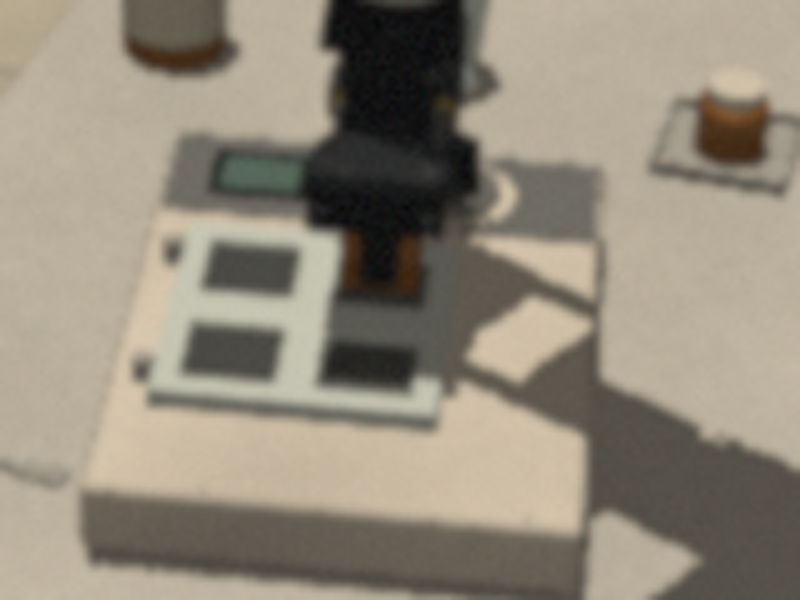

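The jar (380,265) hangs level over the near-right pocket, between the pocket's side walls, and the plate still touches both dowels. Lowering while I watch the force.

```bash
python3 -m creep '-1 -.003 -.002 .018 0;-1 0 0 .01 0;-1 0 0 0 0;-1 0 0 0 0' | grep -E "eef|width|force";python3 -m creep '-1 0 0 .008 0;-1 0 0 .004 0;-1 0 0 0 0' | grep -E "eef|force";  python3 st.py "-9 -17 71.3 0"
```

```text
eef_pos: [0.6021, -0.133, 0.0752]
force: [-0.4, -0.3, -1.2]
grip_width: 0.0459
gripper_force: 30.0
eef_pos: [0.6018, -0.1329, 0.0718]
force: [0.4, -0.3, -0.5]
gripper_force: 30.0
now [ 601.8 -132.9   71.8] [-180.     0.    10.8] t 31.3 w 46.2 F [ 0.4 -0.3 -0.5] gf 30.0
601.3 -132.1 71.3 10.8 ->  1 x [-0.0015 -0.0036  0.0021]
in stirrer frame -8.7 -17.9 71.8
```

```bash
python3 -m creep '-1 0 0 .004 0;-1 0 0 0 0' | grep -E "eef|force:";python3 -m creep '0.3 0 0 0 0;.6 0 0 0 0;.6 0 0 0 0;.6 0 0 0 0;.6 0 0 -.03 0;.6 0 0 -.1 0;.6 0 0 -.15 0;.6 0 0 -.15 0;1 0 0 0 0' | grep -E "eef|width|force:"; python3 plan.py "629.5 306 176 2.5"
```

```text
eef_pos: [0.6021, -0.133, 0.0714]
force: [0.3, 0.7, 1.7]
gripper_force: 30.0
eef_pos: [0.6059, -0.1344, 0.185]
force: [-0.3, -0.1, -0.0]
grip_width: 0.073
gripper_force: 0.0
now [ 605.9 -134.4  185. ] [179.6  -0.6  10.8] t 32.4 w 73.0 F [-0.3 -0.1 -0. ] gf 0.0
629.5 306 176 2.5 -> 2 x twist 0.0231;  11 x [ 0.0155 -0.1596  0.0033]
```

```bash
python3 -m creep '1 0 0 0 .0231;1 0 0 0 .0231;1 .0155 -.16 0 0;1 .0155 -.16 0 0;1 .0155 -.16 0 0;1 .0155 -.16 0 0;1 .0155 -.16 0 0;1 0 0 0 0' >/dev/null; python3 - <<'E'
from m import *
p=arm.read_camera("top");q=arm.read_camera("side")
for n,c in(("top",p),("side",q)):
    for o in arm.trace(c,"jar1"): print(n,np.round(o["uv"]),round(o["score"],2),lid(c,o["pixels"],.043,.06)[:5],lid(c,o["pixels"],.103,.115)[:5],rect(c,o["pixels"],.04))
m=best(p,"plate"); print(None if m is None else rect(p,m,.066)); m=best(q,"plate"); print(None if m is None else rect(q,m,.066))
E
python3 plan.py "629.5 306 176 2.5"
```

```text
top [390. 259.] 0.82 [nan nan nan nan nan] [ 600.1 -133.6  110.5  600.2 -133.7] [ 606.8 -139.9   50.2   52.1   10.8]
top [219. 249.] 0.77 [629.7 305.6  50.  629.3 305.3] [nan nan nan nan nan] [628.1 302.5  49.2  48.2   2.6]
top [208. 205.] 0.76 [739.5 336.1  50.  739.3 336.2] [nan nan nan nan nan] [737.4 332.9  54.7  47.3  23.6]
side [217. 333.] 0.85 [738.7 344.2  49.1 738.9 343.9] [nan nan nan nan nan] [730.7 356.4  46.6  91.3  25.2]
side [325. 220.] 0.69 [nan nan nan nan nan] [ 601.5 -125.5  109.5  600.7 -126.6] [ 619.  -198.8   48.5  110.2   15.5]
side [260. 338.] 0.65 [629.5 314.3  48.9 629.7 313.2] [nan nan nan nan nan] [623.8 326.5  51.9  89.8  20.1]
[629.6 -86.4 162.7 172.7  10.8]
[628.7 -72.8 162.  186.5  11.3]
now [612.8  66.2 178.4] [180.    0.    2.4] t 33.5 w 87.0 F [-0.3  0.1 -0.7] gf 0.0
629.5 306 176 2.5 ->  6 x [ 0.0178 -0.1592  0.0016]
  return _methods._mean(a, axis=axis, dtype=dtype,
  ret = um.true_divide(
m.py:13: RuntimeWarning: Mean of empty slice.
  return np.round(np.r_[np.median(Q,0)*1000,Q[:,:2].mean(0)*1000,x,y,r,len(Q)],1)
```

Jar B sits flat, with its lid at 110.5 mm (111 expected) over the pocket centre. Now jar A.

```bash
python3 -m creep '1 .0178 -.159 0 0;1 .0178 -.159 0 0;1 .0178 -.159 0 0;1 .0178 -.159 0 0;1 .0178 -.159 0 0;1 .0178 -.159 0 0;1 0 0 0 0;1 0 0 0 0' >/dev/null; python3 plan.py "629.5 306 10 2.5"
```

```text
now [629.1 306.7 178.1] [180.    0.    2.5] t 34.3 w 87.0 F [ 0.9 -0.9  0.4] gf 0.0
629.5 306 10 2.5 ->  4 x [0.0003 0.0007 0.1681]
```

```bash
python3 -m creep '1 .001 .003 .15 0;1 0 0 .15 0;1 0 0 .15 0;1 0 0 .13 0;1 0 0 .06 0;1 0 0 .032 0;1 0 0 0 0;-1 0 0 0 0;-1 0 0 0 0;-1 0 0 0 0' 30 | grep -E "eef|width"; python3 -m creep '-1 0 0 0 0;-1 0 0 0 0;-1 0 0 0 0;-1 0 0 0 0;-1 0 0 0 0'; python3 -m creep '-1 0 0 -.05 0;-1 0 0 -.12 0;-1 0 0 -.15 0;-1 0 0 -.18 0;-1 0 0 0 -.0231;-1 0 0 0 -.0231;-1 0 0 0 0'; python3 st.py "67 67 135 0"
```

```text
eef_pos: [0.6303, 0.3068, 0.0123]
grip_width: 0.0705
t: 35.8
eef_pos: [0.6295, 0.3067, 0.0108]
ee_rot: [-180.0, -0.0, 2.5]
force: [-0.0, 1.0, 2.3]
grip_width: 0.0463
gripper_force: 29.9
t: 36.5
eef_pos: [0.629, 0.3061, 0.1363]
ee_rot: [180.0, -0.0, 10.8]
force: [0.5, -0.5, -2.0]
grip_width: 0.0459
gripper_force: 29.9
now [629.  306.1 136.3] [180.   -0.   10.8] t 36.5 w 45.9 F [ 0.5 -0.5 -2. ] gf 29.9
660.3 -35.3 135.0 10.8 ->  9 x [-0.0148  0.1517  0.0006]
in stirrer frame 100.3 408.3 136.3
```

```bash
python3 -m creep '-1 -.0148 .1517 0 0;-1 -.0148 .1517 0 0;-1 -.0148 .1517 0 0;-1 -.0148 .1517 0 0;-1 -.0148 .1517 0 0;-1 -.0148 .1517 0 0;-1 -.0148 .1517 0 0;-1 -.0148 .1517 0 0;-1 -.0148 .1517 0 0;-1 0 0 0 0' >/dev/null; python3 -m creep '-1 0 0 0 0;-1 0 0 0 0'|grep -E "width|force"; python3 st.py "67 67 82 0"; python3 - <<'E'
from m import *
q=arm.read_camera("side"); m=best(q,"plate"); print(None if m is None else rect(q,m,.066))
for o in arm.trace(q,"jar1"):
    print(np.round(o["uv"]),np.nanmin(cloud(q)[o["pixels"]],0))
cv2.imwrite("pics/pk2.png",cv2.resize(q["image"][170:290,230:390],(800,600),interpolation=2))
E
```

```text
force: [0.7, -0.2, -2.3]
grip_width: 0.0459
gripper_force: 29.9
now [659.9 -34.1 135.1] [-1.799e+02  1.000e-01  1.080e+01] t 37.7 w 45.9 F [ 0.7 -0.2 -2.3] gf 29.9
660.3 -35.3 82.0 10.8 ->  2 x [0.0004 0.0025 0.1063]
in stirrer frame 66.8 68.3 135.1
[629.  -73.  161.4 185.9  11.3]
[327. 224.] [ 0.5749 -0.1535  0.0618]
[216. 334.] [ 0.7096  0.275  -0.0032]
[337. 260.] [ 0.4406 -0.4201 -0.0076]
```

View pics/pk2.png

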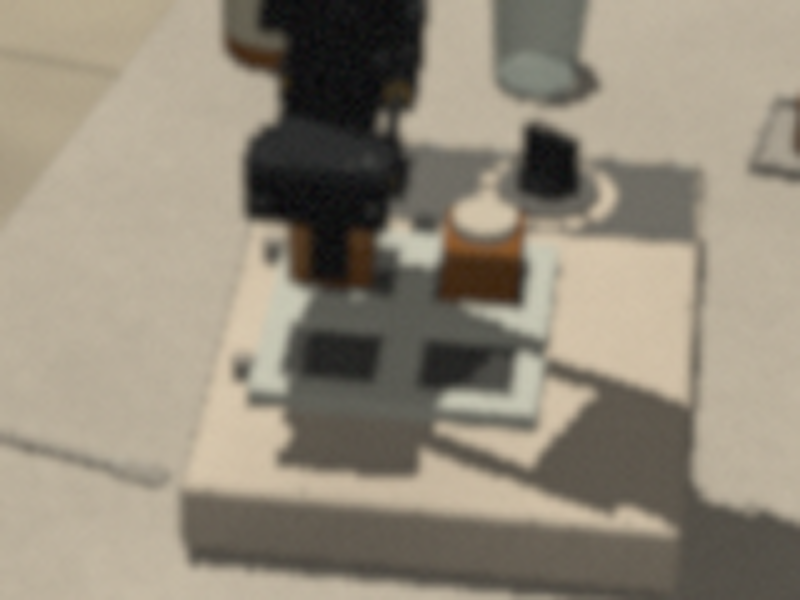

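The crop shows jar B seated (483,255), the plate against both dowels, and jar A held level (335,255), still 64 mm above the far-left pocket floor. Lowering.

```bash
python3 -m creep '-1 0 .005 .08 0;-1 0 0 .09 0;-1 0 0 .043 0;-1 0 0 0 0;-1 0 0 0 0' | grep -E "eef|force:"; python3 -m creep '-1 0 0 .018 0;-1 0 0 .01 0;-1 0 0 0 0;-1 0 0 0 0' | grep -E "eef|force:"; python3 st.py "67 67 72 0"
```

```text
eef_pos: [0.6612, -0.0359, 0.0826]
force: [0.0, 0.6, -1.8]
gripper_force: 29.9
eef_pos: [0.6609, -0.0364, 0.0756]
force: [0.5, -0.2, -1.4]
gripper_force: 29.9
now [660.9 -36.4  75.6] [180.   -0.   10.8] t 38.8 w 46.1 F [ 0.5 -0.2 -1.4] gf 29.9
660.3 -35.3 72.0 10.8 ->  1 x [-0.0017 -0.0048  0.0142]
in stirrer frame 67.5 65.8 75.6
```

```bash
python3 -m creep '-1 -.001 -.004 .01 0;-1 0 0 .004 0;-1 0 0 .003 0;-1 0 0 0 0' | grep -E "eef|force:"; python3 -m creep '-1 0 0 .003 0;-1 0 0 0 0' | grep -E "eef|force:"
```

```text
eef_pos: [0.6602, -0.0353, 0.0718]
force: [-2.3, -0.1, 3.8]
gripper_force: 29.9
eef_pos: [0.6603, -0.0353, 0.0718]
force: [-3.2, 1.1, 7.5]
gripper_force: 29.9
```

```bash
python3 -m creep '0.3 0 0 0 0;.6 0 0 0 0;.6 0 0 0 0;.6 0 0 0 0;.6 0 0 -.03 0;.6 0 0 -.1 0;.6 0 0 -.15 0;.6 -.15 0 -.1 0;1 -.19 0 0 0;1 -.19 0 0 0' | grep -E "eef|width|force:"; python3 -m creep '1 -.19 0 0 0;1 -.15 0 0 0;1 0 .15 0 0;1 0 .15 0 0;1 0 0 0 0' | grep -E "eef"
python3 - <<'E'
from m import *
import warnings; warnings.simplefilter("ignore")
p=arm.read_camera("top");q=arm.read_camera("side")
for n,c in(("top",p),("side",q)):
    for o in arm.trace(c,"jar1"): print(n,np.round(o["uv"]),round(o["score"],2),lid(c,o["pixels"],.043,.06)[:5],lid(c,o["pixels"],.103,.115)[:5],rect(c,o["pixels"],.1))
    m=best(c,"plate"); print(None if m is None else rect(c,m,.066))
    for t in("dial_grip","dial_zero"): print(t,[(np.round(r["uv"],1).tolist(),round(r["score"],2)) for r in arm.pinpoint(c,t)][:3])
A=p["image"]
cv2.imwrite("pics/dial.png",np.hstack([cv2.resize(A[234:294,411:471],(400,400),interpolation=2),cv2.resize(A[195:315,315:435],(400,400),interpolation=2)]))
E
```

```text
eef_pos: [0.53, -0.0606, 0.1669]
force: [0.3, -1.1, -0.1]
grip_width: 0.0787
gripper_force: 0.0
eef_pos: [0.4635, -0.1548, 0.1666]
top [350. 235.] 0.82 [640.5 -50.1  59.  640.5 -50.1] [659.2 -37.3 110.5 659.6 -37.3] [657.5 -37.8  53.1  45.8   6.6]
top [389. 259.] 0.73 [ 578.7 -136.3   58.7  595.3 -134.5] [ 600.2 -134.3  110.3  600.6 -133.8] [ 599.4 -131.9   50.7   49.2   12.6]
top [531. 241.] 0.19 [ 657.7 -491.8   51.5  659.  -480.3] [nan nan nan nan nan] [ 655.6 -459.6   70.8   90.1    1.3]
[630.  -86.1 160.4 170.4  10.5]
dial_grip [([442.2, 261.8], 0.75)]
dial_zero [([430.2, 274.0], 0.93)]
side [328. 223.] 0.79 [ 636.9 -168.1   54.8  636.9 -168.1] [ 601.2 -125.9  108.9  601.3 -125.7] [ 597.2 -109.2   48.1  108.2   15.5]
side [216. 333.] 0.74 [739.4 344.3  49.  739.3 343.5] [nan nan nan nan nan] [704.3 411.   44.1  83.1  23.8]
side [295. 235.] 0.66 [nan nan nan nan nan] [659.2 -27.3 109.3 659.4 -28.4] [654.8 -12.6  46.7 104.7  17.8]
[629.3 -75.3 160.5 184.7  11.2]
dial_grip [([341.6, 197.8], 0.48)]
dial_zero [([345.2, 214.3], 0.67)]
```

View pics/dial.png

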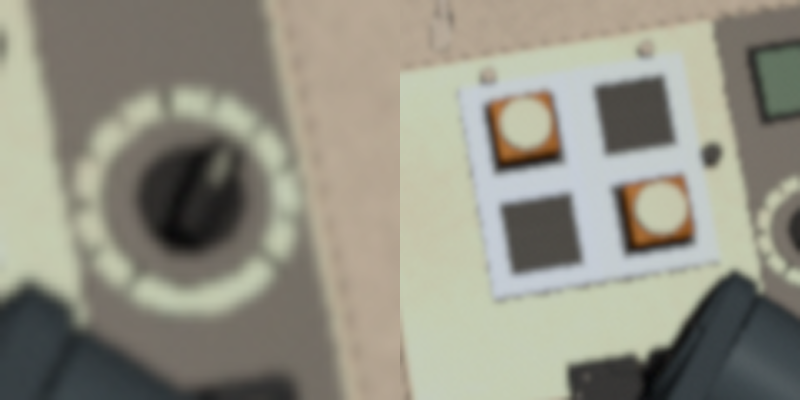

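Both jars sit flat in diagonal pockets (lids at 110.5 mm, crop 525,122 and 660,208). The plate is still home and the dial points to about (225,160) in the left half. I'll measure the bar angle from depth.

```bash
python3 - <<'E'
from m import *
p=arm.read_camera("top");q=arm.read_camera("side")
for c in(p,q):
    P=cloud(c); m=(np.hypot(P[...,0]-.5926,P[...,1]+.2518)<.03)&(P[...,2]>.088)&(P[...,2]<.104); Q=P[m]
    (x,y),(w,h),a=cv2.minAreaRect((Q[:,:2]*1000).astype(np.float32)); d=Q[:,:2]-Q[:,:2].mean(0); e,V=np.linalg.eigh(d.T@d)
    g=c["image"].min(2)
    b=P[m&(g>95)]; print(len(Q),"mean",Q.mean(0)*1000,"rect",np.round([x,y,w,h,a],1),"pca",np.degrees(np.arctan2(V[1,1],V[0,1])),"white",len(b),b.mean(0)*1000 if len(b) else None, np.sort(g[m])[-8:])
E
python3 st.py "-40 -133 160 45"
```

```text
92 mean [ 592.9569 -253.1088   98.1781] rect [ 593.  -253.7   14.6   37.6   64.8] pca 155.52005166036645 white 0 None [75 79 80 82 84 86 87 91]
56 mean [ 592.5039 -246.4123   95.8954] rect [ 593.8 -247.6   18.6   42.5   64.4] pca 153.8977680186589 white 6 [ 603.9388 -254.1679   96.4187] [ 85  89  97 100 102 105 109 119]
now [ 460.7 -149.4  165.3] [-180.     0.    10.8] t 41.5 w 87.5 F [0.3 0.  1. ] gf 0.0
592.6 -251.8 160.0 55.8 -> 6 x twist -0.0416;  4 x [-0.0106  0.1666  0.0053]
in stirrer frame -150.4 -7.7 165.3
```

```bash
python3 -m creep '0 0 0 0 .04;0 0 0 0 .04;0 0 0 0 .04;0 0 0 0 .04;0 0 0 0 .04;0 0 0 0 0;0 0 0 0 0' 8 |grep -E "rot|width"; python3 plan.py "592.7 -252.3 160 -25.2"
```

```text
ee_rot: [180.0, 0.0, -25.0]
grip_width: 0.0451
now [ 460.8 -149.7  165.3] [180.   0. -25.] t 42.1 w 45.1 F [ 0.2  0.4 -0.7] gf 0.0
592.7 -252.3 160 -25.2 ->  4 x [0.163  0.0371 0.0053]
```

```bash
python3 -m creep '0 .163 .037 0 0;0 .163 .037 0 0;0 .163 .037 0 0;0 .163 .037 0 0;0 0 0 0 0;0 0 0 0 0;0 0 0 0 0' >/dev/null; python3 plan.py "592.7 -252.3 160 -25.2" "592.7 -252.3 73.5 -25.2"
```

```text
now [ 591.1 -251.5  164.7] [-180.     0.2  -25.1] t 42.9 w 43.6 F [-0.6 -0.5 -0.5] gf 0.0
592.7 -252.3 160 -25.2 ->  1 x [0.0073 0.0001 0.0187]
592.7 -252.3 73.5 -25.2 ->  3 x [ 0.     -0.      0.1153]
```

```bash
python3 -m creep '0 .005 0 .1 0;0 0 0 .1 0;0 0 0 .1 0;0 0 0 .063 0;0 0 0 0 0;0 0 0 0 0;-1 0 0 0 0;-1 0 0 0 0;-1 0 0 0 0;-1 0 0 0 0' | grep -E "eef|width|force"; python3 -m creep '-1 0 0 0 0;-1 0 0 0 0;-1 0 0 0 0'; python3 plan.py "592.7 -252.3 73.5 37.8"
```

```text
eef_pos: [0.5939, -0.2534, 0.0752]
force: [0.5, 1.1, -0.7]
grip_width: 0.0193
gripper_force: 0.0
t: 44.15
eef_pos: [0.5946, -0.2524, 0.0751]
ee_rot: [-179.9, -0.1, -25.2]
force: [3.5, 4.7, 3.3]
grip_width: 0.0145
gripper_force: 8.0
now [ 594.6 -252.4   75.1] [-1.799e+02 -1.000e-01 -2.520e+01] t 44.1 w 14.5 F [3.5 4.7 3.3] gf 8.0
592.7 -252.3 73.5 37.8 -> 8 x twist -0.0438;  1 x [-0.0057 -0.0049  0.0063]
```

```bash
python3 -m creep '-1 -.004 -.003 0 0;-1 0 0 0 -.035;-1 0 0 0 -.035;-1 0 0 0 -.035;-1 0 0 0 -.035;-1 0 0 0 -.035;-1 0 0 0 0;-1 0 0 0 0'; python3 plan.py "592.7 -252.3 73.5 37.8"
```

```text
t: 44.95
eef_pos: [0.5946, -0.2524, 0.0751]
ee_rot: [179.9, -0.2, 6.3]
force: [4.2, 2.9, 2.7]
grip_width: 0.0142
gripper_force: 8.0
now [ 594.6 -252.4   75.1] [179.9  -0.2   6.3] t 45.0 w 14.2 F [4.2 2.9 2.7] gf 8.0
592.7 -252.3 73.5 37.8 -> 4 x twist -0.0438;  1 x [-0.0057 -0.0048  0.0063]
```

```bash
python3 -m creep '-1 0 0 0 -.035;-1 0 0 0 -.035;-1 0 0 0 -.035;-1 0 0 0 -.035;-1 0 0 0 -.034;-1 0 0 0 0;-1 0 0 0 0;-1 0 0 0 0'; python3 plan.py "592.7 -252.3 73.5 37.8"
```

```text
t: 45.75
eef_pos: [0.5945, -0.2524, 0.0751]
ee_rot: [179.8, -0.1, 37.6]
force: [4.4, 2.3, 1.8]
grip_width: 0.0136
gripper_force: 8.0
now [ 594.5 -252.4   75.1] [ 1.798e+02 -1.000e-01  3.760e+01] t 45.8 w 13.6 F [4.4 2.3 1.8] gf 8.0
592.7 -252.3 73.5 37.8 ->  1 x [-0.0057 -0.0047  0.0064]
```

```bash
python3 -m creep '-.3 0 0 0 0;-.1 0 0 0 0;-.1 0 0 0 0;-.1 0 0 0 0;-.1 0 0 -.05 0;-.1 0 0 -.15 0;-.1 0 0 -.18 0;-.1 0 0 -.1 0;-.1 -.18 0 0 0;-.1 -.18 0 0 0' | grep -E "eef|width"; python3 -m creep '-.1 -.18 0 0 0;-.1 -.18 0 0 0;-.1 -.05 -.1 0 0;-.1 0 -.1 0 0;-.1 0 0 0 0' | grep eef
python3 - <<'E'
from m import *
import warnings; warnings.simplefilter("ignore")
p=arm.read_camera("top");q=arm.read_camera("side")
for c in(p,q):
    P=cloud(c); m=(np.hypot(P[...,0]-.5926,P[...,1]+.2518)<.03)&(P[...,2]>.088)&(P[...,2]<.104); Q=P[m]
    print("dial",len(Q),np.round(cv2.minAreaRect((Q[:,:2]*1000).astype(np.float32))[1:][0],1),cv2.minAreaRect((Q[:,:2]*1000).astype(np.float32))[2])
    for o in arm.trace(c,"jar1"): print(np.round(o["uv"]),lid(c,o["pixels"],.103,.115)[:5])
    for t,z in(("stirrer",.055),("plate",.066)):
        m=best(c,t); print(t,None if m is None else rect(c,m,z))
cv2.imwrite("pics/end.png",cv2.resize(p["image"][190:350,300:540],(800,533),interpolation=2))
E
```

```text
eef_pos: [0.5224, -0.3076, 0.1972]
grip_width: 0.0389
eef_pos: [0.4071, -0.3274, 0.195]
dial 98 [37.1 15.4] 37.09387969970703
[209. 204.] [nan nan nan nan nan]
[352. 234.] [659.3 -36.  110.  659.1 -36.1]
[328. 188.] [nan nan nan nan nan]
stirrer [ 607.  -114.9  271.3  371.4   10.8]
plate [630.2 -85.6 162.8 173.2  10.8]
dial 62 [35.3 25. ] 32.452999114990234
[217. 332.] [nan nan nan nan nan]
[295. 235.] [659.2 -29.  109.7 658.6 -29.2]
stirrer [604.2 -98.4 272.6 456.4  10.8]
plate [628.6 -74.9 159.6 183.4  10.9]
```

View pics/end.png

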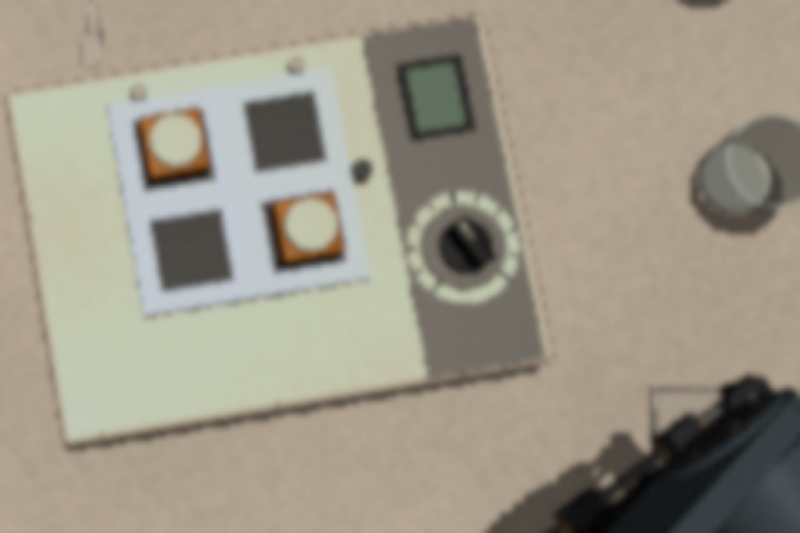

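The final view shows the plate at both dowels (138,92 and 295,65) and the end stop (361,170). Both jars are seated (175,145 and 310,228), and the dial bar (467,243) measures 37.1° against the 37.8° wanted for mark 4. Handing in.

```bash
python3 -c "
from bench import arm
print(arm.finish_job())"
```

```text
the job is handed in; nothing more can be done
None
```

The job is handed in (no verdict was returned): the round jar stands in the tray, the plate is home and square, both square jars present sit flat in pockets, and the dial is at 4 (within about 1°).

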